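Shut, latch and lock the tool box

ROBOT

A 7-joint arm with a two-finger parallel gripper is mounted at the origin on the work surface. World frame = base frame: x ahead of the robot, y to its left, z up, the work surface at z = 0. Lengths are in m, angles in degrees, forces in N, time in s.
With the tool pointing down it reaches from about 0.425 to 0.875 m from the base axis. Payload 4.7 kg.
Tool frame: the origin (TCP) lies midway between the tips of the shut fingers; the grasp point (between the pads) lies 19 mm behind it (ctrl.grip_depth is the distance from the TCP to the grasp point, in m); z points along the fingers, y is the line along which they close (so a half turn about z gives the same grasp; the last joint's range is limited). The gripper opens to 85 mm and grips with 20 to 120 N. Pads are 22 mm wide; open, the fingers measure 114 mm over their backs; the gripper's body (76 mm by 85 mm) begins 54 mm behind the grasp point. The pads swing forward as they close: fully open they stand 13 mm farther back than shut.
Start: joints at [70.995, 18.392, -4.016, 83.108, 1.295, 78.541, -3.26], TCP at [0.22, -0.612, 0.231] pointing down, gripper open.
Joint ranges: [-163.93, 163.93], [-17.29, 119.83], [-79.2, 71.16], [3.27, 140.29], [-89.18, 269.18], [5.43, 117.66], [-154.24, 154.24]. Speed limits (degrees/s): [147.25, 147.25, 180, 180, 180, 180, 180].

INTERFACE

Orientations are given as a 3x3 rotation matrix whose columns are the frame's x, y, z axes.
In Python, from rig import ctrl gives the robot as it stands.
- The arm moves only by the tool shift_gripper, called after "Call:" as name(argument=value, ...), one argument or row to a line, values as JSON. Schema: {"type":"object","properties":{"deltas":{"type":"object","properties":{"rows":{"type":"array","items":{"type":"array","items":{"type":"number"},"minItems":5,"maxItems":5},"minItems":1,"maxItems":12}},"additionalProperties":false,"required":["rows"]},"grip_n":{"type":"number"},"only":{"type":"string"},"quiet":{"type":"boolean"},"lines":{"type":"string"}},"required":["deltas"],"additionalProperties":false}. deltas is an object whose key "rows" holds a list of rows, 1 to 12 of them, each of 5 numbers: dx, dy, dz in m, then a turn about the tool's z in degrees, then the finger opening in m; each row is the pose to reach, as a shift and turn from the pose commanded when the call began, along the tool's axes at that moment; what a row does not reach only later rows make up. A row lasts 1/10 s, in which the tool goes at most 0.05 m and 8.59 degrees, less where a joint would pass 70% of its speed; a pose out of reach is approached as far as the arm can. The fingers move at their own pace and stop on an object; grip_n is the grip in N (left out, the last holds). Time passes only in rows, so rows that do not move let the fingers close. The tool returns the time, the measured TCP pose, the force, the opening and the grip force at its end. only (a regular expression) keeps the lines of the reply that match it, lines (a string "A,B") keeps lines A to B, and quiet returns only ok. Input that does not fit is refused with a message, and nothing moves.
- ctrl.get_obs(): the state, without advancing time (a new reading comes with each control period).
- ctrl.camera(name): name is "side" or "top" or "wrist"; returns a dict with "image" (384x512x3 uint8, red, green, blue), "camera_matrix" (3x3 intrinsics, pixels), "view" (4x4, takes a point from world to camera coordinates). Camera axes: x right, y up, looking along -z (the intrinsics and any distortion apply to the point x, -y, -z); pixel columns grow to the right and rows downward; lengths in m; the calibration is good to about 2 mm. The wrist camera is an equidistant fisheye: a pixel r from the principal point sees the ray r / f radians off the axis. A picture is of the moment at which its call begins. There is no depth.
- ctrl.job_done(): hands the job in; it is judged then, once.
The state is a dict: "t": time; "joint_pos": joint angles; "qvel": joint speeds; "joint_torque": joint torques, N m; "tcp_pos": TCP position; "tool_rot": TCP orientation; "wrist_force": force on the tool from outside, world axes, zero at the start; "torque": the same for the moment, N m; "finger_gap": finger opening in m; "gripper_force": force on a finger pad.
Only numpy, scipy, OpenCV 4.12 (cv2) and the standard library are available. Lean on these libraries where they do the work, as an engineer would, in place of code of your own. Each camera call takes 0.05 s, during which the arm holds its last target. There are 200 camera calls.

TASK

Shut up the red tool box by pushing with the fingertips: press its lid down until it is fully shut, then press both of its latches home flat against the front (either one first), and last of all push the lock cylinder in the middle of the front fully in. Do not touch the carry handle, do not lift the lid wide open, and leave the jar, tape measure, oil bottle and wrench where they are.

Things in the scene. Friction and masses are not known exactly. Their poses are not given: they have to be found in the camera images.
- toolbox: Red steel tool box, heavy, does not move. 220 deep (x), 420 wide (y); body 100 high, 130 to the top with the lid shut. Origin: centre of its underside, on the bench. Its x axis points from the front (latch side, towards the robot) to the hinged back, y to its left, z up; turned up to 17 degrees either way. Lid shut, its front is the plane x = -110.
- lid_hinge (a point): Middle of the lid's hinge line, at the back: 110 behind the box's centre and 100 above the bench. The hinge line runs along the box's y axis.
- lid (a joint): Lid angle in rad: 0 fully shut, positive open (front edge up), starts at 0.35 to 0.75. A stiff stay holds it wherever it is left; about 2 to 12 N downward near the front edge closes it. The lid is a cover 220 by 420, 30 high.
- lid_push (a point): Point on the top face of the lid, on its centre line, 25 behind its front edge: 195 from the hinge line along the lid and 30 above the lid's lower rim. It moves with the lid. Good place to push.
- latch_left (a joint): Left latch (box's +y; left seen from the robot), rad: 0 home, flat against the front; positive swung out and up; starts 0.9 to 1.35, stays where left, 2 to 4 N at mid-flap moves it. Steel flap 44 wide, 50 long, 4 thick, hinged at its upper edge on the lid's front, 130 left of the middle; lid shut, hinge at x = -112, z = 118 in the box's frame, home flap reaches down to z = 68.
- latch_right (a joint): Right latch angle in rad, same as the left one but 130 to the right of the middle (the box's -y).
- latch_left_end (a point): Middle of the free lower edge of the left latch flap, on its outer face; moves with the flap.
- latch_right_end (a point): Middle of the free lower edge of the right latch flap, on its outer face; moves with the flap.
- lock (a joint): Push-in lock: how far the cylinder is pushed in, in m: 0 standing out, 0.008 fully in. Round steel cylinder 18 across on the front of the lid, in the middle, its axis level with the lid shut, 114.5 above the bench. It stands 14 out of the front, 6 when fully in. It takes about 4 N and stays where it is left.
- lock_face (a point): Centre of the lock cylinder's outer face; moves with lid and cylinder.
- handle: Folding carry handle on top of the lid, midway between front and back: steel bow with a black grip, 128 long along the box's y, 40 high if upright, starts folded down towards the back; origin at the middle of its foot line, 34 above the lid's lower rim. Not to be touched.
- jar: Loose glass jar with a steel lid, 60 across, 75 high, standing in front of the box; origin at the centre of its underside. Bystander.
- tape: Loose yellow tape measure, 68 by 62 by 36 high, lying in front of the box; origin at the centre of its underside. Bystander.
- oil: Loose blue oil bottle, 64 across, 170 high, standing beside the box; origin at the centre of its underside. Bystander.
- wrench: Loose steel wrench, 180 long, lying beside the box; origin at its underside. Bystander.

How it is judged:
By the outcome, as a careful person would: the job done as asked, in the order asked, and still so for the second after the job is handed in, with the robot touching nothing.
It also fails if it takes over 54 s, if anything falls off the work surface, if the arm or the gripper's body presses on something with over 40 N, if the wrist force passes 120 N, or if a joint passes its speed limit or range.

## Working session

There is one attempt and no reset: what is moved stays moved. The work goes in short steps, Python scripts to look and compute and a tool call to move; the robot and the scene stay as the last step left them, time stands still between calls to the robot, and variables do not carry over. Pictures are saved under pics/ and viewed, at most 10 in all, crops included, and the job is handed in when it is done.

```bash
ls; mkdir -p pics
```

Run:
```python
from rig import ctrl
import cv2,numpy as np,pickle
d={}
for n in("side","top"):
    c=ctrl.camera(n);d[n]=c;cv2.imwrite(f"pics/{n}0.png",c["image"][:,:,::-1])
    print(n,c["camera_matrix"].tolist(),np.round(c["view"],3).tolist(),[k for k in c])
pickle.dump(d,open("c0.pkl","wb"))
o=ctrl.get_obs();print(o["t"],o["tcp_pos"],np.round(o["tool_rot"],3).tolist(),o["finger_gap"])
```

```text
pics
rig.py
side [[372.77821515437574, 0.0, 255.11113853620623], [0.0, 372.77821515437574, 197.80494985345632], [0.0, 0.0, 1.0]] [[-0.988, -0.152, -0.013, 0.578], [0.106, -0.748, 0.655, -0.112], [-0.109, 0.646, 0.755, -1.011], [0.0, 0.0, 0.0, 1.0]] ['image', 'camera_matrix', 'view']
top [[384.99397758630835, 0.0, 266.34601988837034], [0.0, 384.99397758630835, 195.51193988868042], [0.0, 0.0, 1.0]] [[-0.029, -1.0, -0.009, 0.052], [0.992, -0.03, 0.122, -0.577], [-0.122, -0.006, 0.992, -0.981], [0.0, 0.0, 0.0, 1.0]] ['image', 'camera_matrix', 'view']
0.1 [ 0.22009765 -0.61108898  0.23034239] [[0.941, 0.339, -0.001], [0.339, -0.941, 0.002], [-0.0, -0.002, -1.0]] 0.08531626708755762
```

View pics/side0.png

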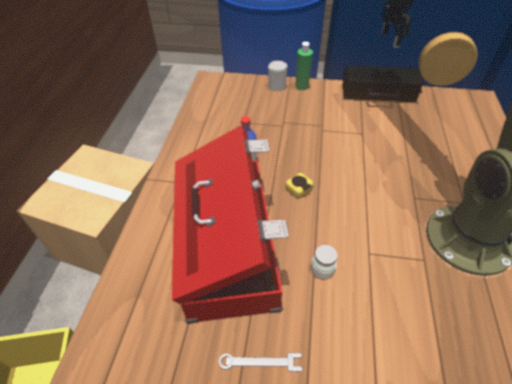

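View pics/top0.png

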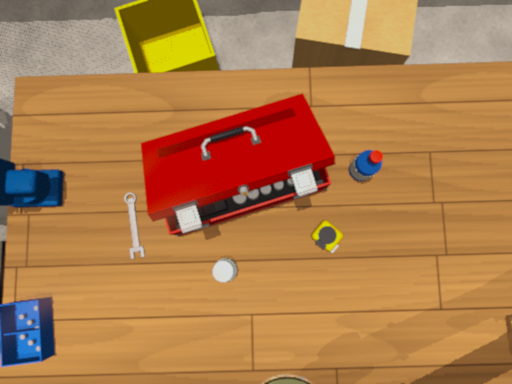

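The side view shows the open lid's top face, with corners near (175,160), (175,297), (242,130) and (277,265). The latches are at (258,146) and (275,229), and the lock is near (256,184). The top view shows the lid corners near (142,150), (305,97), (332,158) and (150,215), the latches at (188,217) and (303,181), and the lock at (243,190). The jar is at (224,270) and the tape at (327,236). I'll enlarge both views to pick the corners accurately.

Run:
```python
import cv2
a=cv2.imread("pics/side0.png")[110:330,160:350];b=cv2.imread("pics/top0.png")[90:290,130:390]
def f(im,s,x0,y0,n):
    im=cv2.resize(im,None,fx=s,fy=s,interpolation=cv2.INTER_CUBIC)
    for k in range(0,im.shape[1],20*s): cv2.putText(im,str(x0+k//s),(k,10),0,.35,(255,255,255));cv2.line(im,(k,0),(k,im.shape[0]),(255,255,255) if 0 else (160,160,160),1)
    for k in range(0,im.shape[0],20*s): cv2.putText(im,str(y0+k//s),(0,k+10),0,.35,(255,255,255));cv2.line(im,(0,k),(im.shape[1],k),(160,160,160),1)
    cv2.imwrite(n,im[:600,:800])
f(a[:200],3,160,110,"pics/sidec.png");f(b,3,130,90,"pics/topc.png")
```

```text
(no output)
```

View pics/sidec.png

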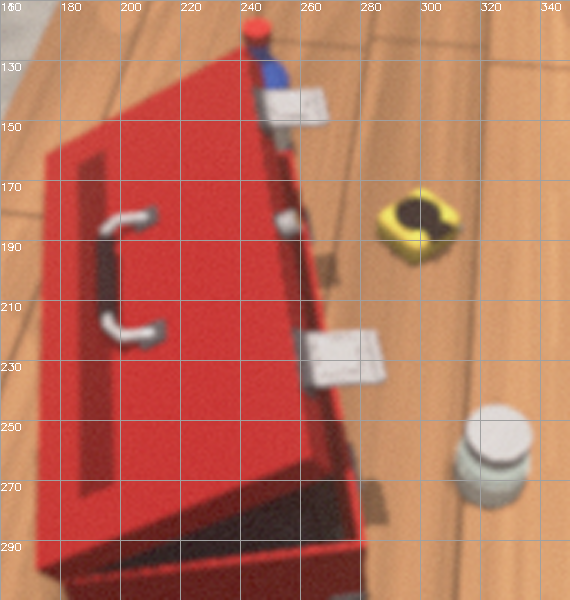

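View pics/topc.png

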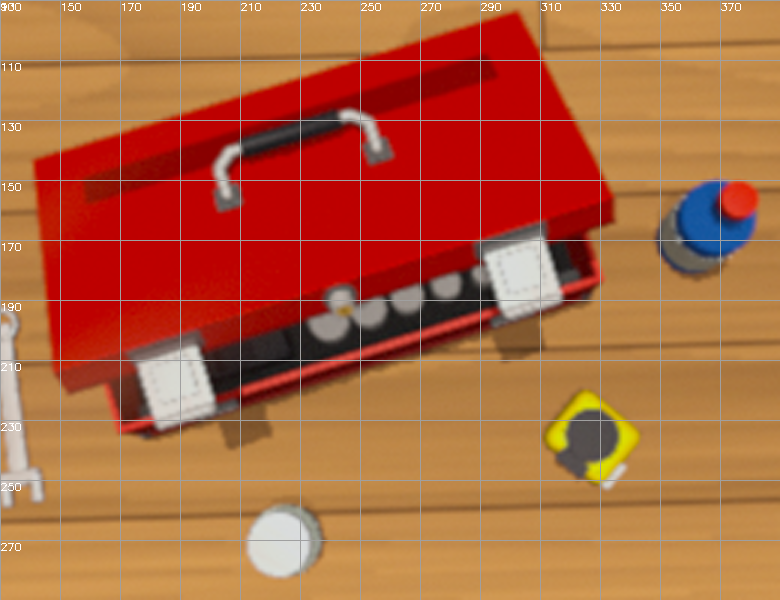

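The crops give clean corners. In the top view the lid top runs (141,143), (303,93), (334,154), (147,213), and the body rim front is (170,234) to (331,184). In the side view the lid top runs (175,162), (173,300), (264,263), (242,124). I'll triangulate these next.

Create h.py:
```python
import numpy as np,cv2,pickle
def ray(c,p):
    K=c["camera_matrix"];V=c["view"];R=V[:3,:3]
    d=R.T@(np.diag([1,-1,-1])@np.linalg.solve(K,[p[0],p[1],1.]));return -R.T@V[:3,3],d/np.linalg.norm(d)
def plane(c,p,z):
    o,d=ray(c,p);return o+d*(z-o[2])/d[2]
def tri(c1,p1,c2,p2):
    o1,d1=ray(c1,p1);o2,d2=ray(c2,p2)
    s=np.linalg.lstsq(np.c_[d1,-d2],o2-o1,rcond=None)[0]
    a,b=o1+s[0]*d1,o2+s[1]*d2;return (a+b)/2,np.linalg.norm(a-b)
```

Run:
```python
from h import *
np.set_printoptions(precision=4,suppress=True)
d=pickle.load(open("c0.pkl","rb"));T,S=d["top"],d["side"]
P={}
for n,t,s in [("BL",(141.3,143.3),(172.7,300)),("BR",(302.7,93.3),(175.3,161.7)),("FR",(334,154),(242.3,124)),("FL",(147.3,213.3),(264,262.7)),
 ("rimL",(170,234),(281.7,291.7)),("latL",(192,230),(287.7,228.7)),("latR",(306.7,193.3),(268.3,145.7)),("lock",(243.7,190),(256,184)),
 ("jar",(223.5,271),(326,254.5)),("tape",(327,235),(298.5,181)),("oil",(376,156),(246,120))]:
    P[n],e=tri(T,t,S,s);print(n,P[n],round(e,4))
a=plane(T,(170,234),.1);b=plane(T,(330.7,184.3),.1);print("rim",a,b,np.linalg.norm(a-b))
y=a-b;print("yaw rim",np.degrees(np.arctan2(-y[0],y[1])))
for p,q in(("BL","BR"),("FL","FR"),("BL","FL"),("BR","FR")):
    v=P[p]-P[q];print(p,q,np.linalg.norm(v),np.degrees(np.arctan2(-v[0],v[1])),np.arcsin(-v[2]/np.linalg.norm(v)))
print("wrench",plane(T,(131,198),0.005),plane(T,(136,254),.005))
```

```text
BL [0.7062 0.3397 0.1182] 0.0021
BR [ 0.8212 -0.0639  0.1207] 0.0017
FR [ 0.6358 -0.114   0.2342] 0.0062
FL [0.5219 0.2886 0.2275] 0.0039
rimL [0.4823 0.2749 0.0926] 0.0005
latL [0.4845 0.1953 0.2177] 0.0028
latR [ 0.5568 -0.0533  0.2205] 0.0015
lock [0.5677 0.0823 0.2213] 0.0019
jar [0.3866 0.1474 0.0656] 0.0012
tape [ 0.4705 -0.1204  0.0338] 0.0012
oil [ 0.6457 -0.2241  0.1627] 0.0037
rim [0.4823 0.2729 0.1   ] [ 0.5934 -0.1257  0.1   ] 0.41386920795560683
yaw rim 15.569075398775123
BL BR 0.419601228488807 15.905505369294811 0.006009783345108447
FL FR 0.41847807594675474 15.804818630378508 0.01606073603588776
BL FL 0.2202879771804841 -74.5144448708752 0.5193779928846657
BR FR 0.22304501816245648 -74.86205912248997 0.534058864620246
wrench [0.5861 0.4042 0.005 ] [0.4345 0.3886 0.005 ]
```

The geometry holds up: the lid edges measure 420 and 220, and the two yaw estimates agree. The box centre is (0.6435, 0.1037), yaw is 15.7° and the lid is at about 0.53 rad. With the tool pointing down and fingers shut, I'll go to above the lid's front edge.

Add to h.py:
```python
C=np.array([.6435,.1037,0]);a=np.radians(15.7)
B=np.array([[np.cos(a),-np.sin(a),0],[np.sin(a),np.cos(a),0],[0,0,1]])
def go(*target):
    from rig import ctrl
    o=ctrl.get_obs();R=np.array(o["tool_rot"]);p=o["tcp_pos"]
    print("t",round(o["t"],2),"box pos",np.round(B.T@(p-C),4),"F box",np.round(B.T@o["wrist_force"],1),"yaw err",round(np.degrees(np.arctan2(R[1,0],R[0,0])-a),2))
    for q in target: print(q,"->",np.round(R.T@(C+B@np.array(q)-p),4))
```

```text
(no output)
```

Call:
shift_gripper(
  deltas={"rows": [[0, 0, -0.05, 0, 0], [0, 0, -0.1, 0, 0], [0.58, -0.534, -0.1, 4.1, 0], [0.58, -0.534, -0.1, 4.1, 0], [0.58, -0.534, -0.1, 4.1, 0], [0.58, -0.534, -0.1, 4.1, 0], [0.58, -0.534, -0.1, 4.1, 0], [0.58, -0.534, -0.1, 4.1, 0], [0.58, -0.534, -0.1, 4.1, 0], [0.58, -0.534, -0.1, 4.1, 0], [0.58, -0.534, -0.1, 4.1, 0], [0.58, -0.534, -0.1, 4.1, 0]]},
)

```text
t: 1.3
tcp_pos: [0.4519, -0.1662, 0.3311]
tool_rot: [[0.963, 0.271, -0.0], [0.271, -0.963, -0.0], [-0.0, 0.0, -1.0]]
wrist_force: [1.0, -0.4, 0.8]
finger_gap: 0.0002
gripper_force: 0.0
```

```bash
python3 -c "
from h import *
go((-.055,0,.33),(-.055,0,.25))"
```

```text
t 1.3 box pos [-0.2575 -0.208   0.3311] F box [ 0.8 -0.6  0.8] yaw err 0.0
(-0.055, 0, 0.33) -> [ 0.2025 -0.208   0.001 ]
(-0.055, 0, 0.25) -> [ 0.2025 -0.208   0.081 ]
```

Call:
shift_gripper(
  deltas={"rows": [[0.2025, -0.208, 0, 0, 0], [0.2025, -0.208, 0, 0, 0], [0.2025, -0.208, 0, 0, 0], [0.2025, -0.208, 0, 0, 0], [0.2025, -0.208, 0, 0, 0], [0.2025, -0.208, 0, 0, 0], [0.2025, -0.208, 0, 0, 0], [0.2025, -0.208, 0.04, 0, 0], [0.2025, -0.208, 0.08, 0, 0], [0.2025, -0.208, 0.08, 0, 0], [0.2025, -0.208, 0.08, 0, 0]]},
)

```text
t: 2.4
tcp_pos: [0.5899, 0.086, 0.2515]
tool_rot: [[0.963, 0.27, -0.001], [0.27, -0.963, -0.0], [-0.001, 0.0, -1.0]]
wrist_force: [-0.1, 0.3, 0.6]
finger_gap: -0.0002
gripper_force: 0.0
```

```bash
python3 -c "
from h import *
go((-.055,0,.215),(-.085,0,.13),(-.085,0,.126))"
```

```text
t 2.4 box pos [-0.0564 -0.0025  0.2515] F box [0.  0.3 0.6] yaw err -0.03
(-0.055, 0, 0.215) -> [ 0.0014 -0.0025  0.0365]
(-0.085, 0, 0.13) -> [-0.0285 -0.0025  0.1216]
(-0.085, 0, 0.126) -> [-0.0285 -0.0025  0.1256]
```

Call:
shift_gripper(
  deltas={"rows": [[0, 0, 0.015, 0, 0], [0, 0, 0.025, 0, 0], [-0.003, 0, 0.035, 0, 0], [-0.006, 0, 0.045, 0, 0], [-0.01, 0, 0.055, 0, 0], [-0.013, 0, 0.065, 0, 0], [-0.016, 0, 0.075, 0, 0], [-0.018, 0, 0.085, 0, 0], [-0.02, 0, 0.095, 0, 0], [-0.022, 0, 0.103, 0, 0], [-0.023, 0, 0.11, 0, 0], [-0.024, 0, 0.115, 0, 0]]},
)

```text
t: 3.6
tcp_pos: [0.5666, 0.0801, 0.1353]
tool_rot: [[0.963, 0.271, -0.001], [0.271, -0.963, -0.0], [-0.001, -0.0, -1.0]]
wrist_force: [-2.1, -1.1, 3.8]
finger_gap: -0.0001
gripper_force: 1.7
```

```bash
python3 -c "
from h import *
go((-.08,0,.13),(-.08,0,.126))"
```

```text
t 3.6 box pos [-0.0804 -0.0019  0.1353] F box [-2.3 -0.5  3.8] yaw err 0.01
(-0.08, 0, 0.13) -> [ 0.0004 -0.0019  0.0053]
(-0.08, 0, 0.126) -> [ 0.0005 -0.0019  0.0093]
```

Contact is light at 3.8 N and the lid is following, so I'll press it the rest of the way.

Call:
shift_gripper(
  deltas={"rows": [[0, 0, 0.003, 0, 0], [0, 0, 0.005, 0, 0], [0, 0, 0.007, 0, 0], [0, 0, 0.009, 0, 0], [0, 0, 0.009, 0, 0]]},
)

```text
t: 4.1
tcp_pos: [0.5671, 0.0804, 0.13]
tool_rot: [[0.963, 0.271, 0.0], [0.271, -0.963, -0.002], [-0.0, 0.002, -1.0]]
wrist_force: [-8.7, -2.5, 18.1]
finger_gap: -0.0001
gripper_force: 9.2
```

```bash
python3 -c "
from h import *
go()"
```

```text
t 4.1 box pos [-0.0798 -0.0018  0.13  ] F box [-9.  -0.1 18.1] yaw err 0.01
```

Call:
shift_gripper(
  deltas={"rows": [[0, 0, 0.003, 0, 0], [0, 0, 0.003, 0, 0], [0, 0, -0.03, 0, 0], [-0.05, 0.05, -0.08, 0, 0], [-0.1, 0.1, -0.12, 0, 0], [-0.1, 0.15, -0.12, 0, 0], [-0.1, 0.2, -0.12, 0, 0], [-0.1, 0.24, -0.12, 0, 0], [-0.1, 0.24, -0.12, 0, 0]]},
)

```text
t: 5.0
tcp_pos: [0.5364, -0.1814, 0.2481]
tool_rot: [[0.963, 0.269, 0.003], [0.269, -0.963, -0.002], [0.002, 0.003, -1.0]]
wrist_force: [-0.6, 0.2, -0.6]
finger_gap: 0.0
gripper_force: 0.0
```

Run:
```python
from h import *
from rig import ctrl
go()
d={n:ctrl.camera(n) for n in("top","side")};pickle.dump(d,open("c1.pkl","wb"))
a=cv2.resize(d["side"]["image"][100:300,160:360],None,fx=3,fy=3)[:,:,::-1];cv2.imwrite("pics/side1.png",a)
b=cv2.resize(d["top"]["image"][90:290,130:390],None,fx=3,fy=3)[:,:,::-1];cv2.imwrite("pics/top1.png",b)
```

```text
t 5.0 box pos [-0.1803 -0.2455  0.2481] F box [-0.5  0.4 -0.6] yaw err -0.12
```

View pics/top1.png

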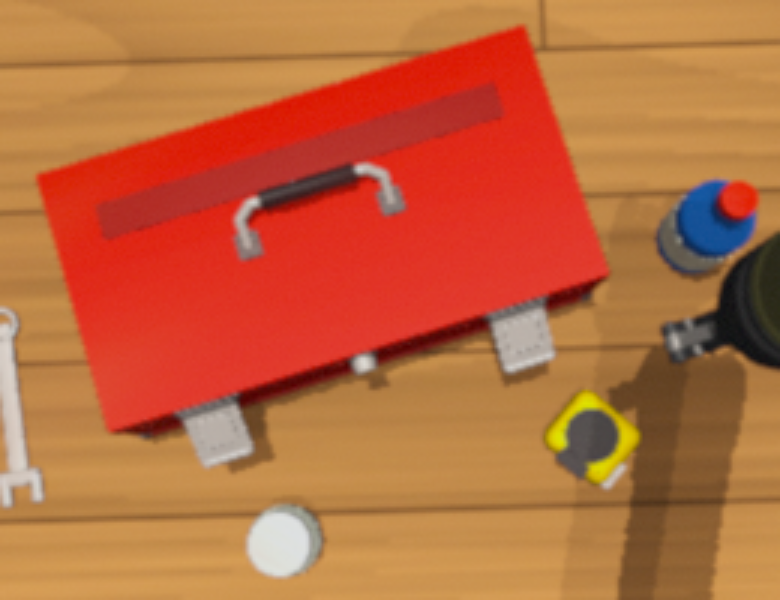

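View pics/side1.png

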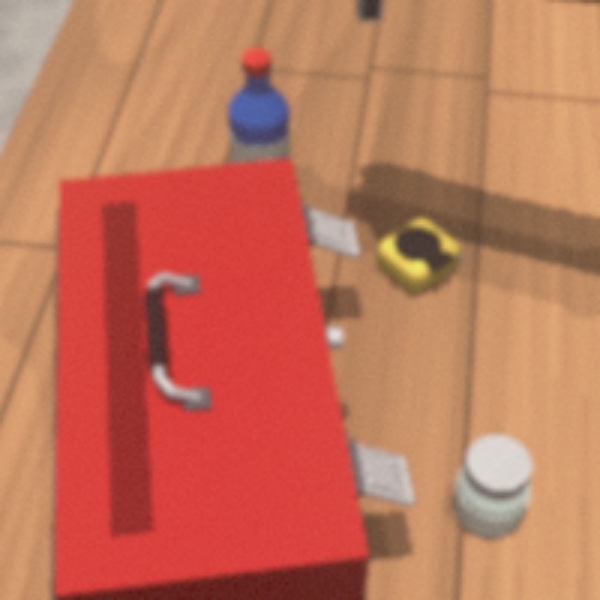

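The lid is shut: the top-view crop shows its corners at (38,175), (525,28), (607,273) and (112,432), and the latches still stick out at (218,430) and (522,335). The handle, jar and tape haven't moved. I'll re-measure from the shut lid.

Run:
```python
from h import *
d=pickle.load(open("c1.pkl","rb"));T,S=d["top"],d["side"]
q=lambda x,y:(130+x/3,90+y/3); s=lambda x,y:(160+x/3,100+y/3)
P=[plane(T,q(*p),.13) for p in((112,432),(607,273),(38,175),(525,28))]
for p in P: print(np.round(B.T@(p-C),4))
c=sum(P)/4;v=P[0]-P[1];print("centre",c,np.degrees(np.arctan2(-v[0],v[1])))
for n,t,u in(("L",(229,459),(408,481)),("R",(530,367),(355,240)),("lock",(363,365),(336,337)),("jar",(284,540),(498,464))):
    p,e=tri(T,q(*t),S,s(*u));print(n,np.round(B.T@(p-C),4),round(e,4))
go((-.19,-.13,.2),(-.19,-.13,.09),(-.128,-.13,.08))
```

```text
[-0.1104  0.2054  0.13  ]
[-0.1068 -0.2077  0.13  ]
[0.1079 0.2072 0.13  ]
[ 0.1068 -0.2083  0.13  ]
centre [0.64312178 0.10271851 0.13      ] 16.202329030829222
L [-0.1565  0.13    0.0853] 0.0006
R [-0.1578 -0.1305  0.0878] 0.0008
lock [-0.1181  0.0011  0.1125] 0.0015
jar [-0.2353  0.1091  0.0613] 0.0037
t 5.1 box pos [-0.182  -0.25    0.2472] F box [-0.3  0.2 -1.1] yaw err -0.6
(-0.19, -0.13, 0.2) -> [-0.0093 -0.12    0.0468]
(-0.19, -0.13, 0.09) -> [-0.0094 -0.1204  0.1568]
(-0.128, -0.13, 0.08) -> [ 0.0526 -0.1211  0.1668]
```

Call:
shift_gripper(
  deltas={"rows": [[-0.01, -0.05, 0.01, 0, 0], [-0.01, -0.1, 0.03, 0, 0], [-0.01, -0.12, 0.06, 0, 0], [-0.01, -0.12, 0.1, 0, 0], [-0.01, -0.12, 0.14, 0, 0], [-0.01, -0.12, 0.163, 0, 0], [-0.01, -0.12, 0.163, 0, 0], [-0.01, -0.12, 0.163, 0, 0]]},
)

```text
t: 5.9
tcp_pos: [0.4943, -0.0645, 0.0848]
tool_rot: [[0.962, 0.271, 0.001], [0.271, -0.962, 0.0], [0.001, -0.0, -1.0]]
wrist_force: [0.1, -1.1, -0.1]
finger_gap: -0.0002
gripper_force: 0.0
```

```bash
python3 -c "
from h import *
go((-.128,-.13,.082))"
```

```text
t 5.9 box pos [-0.1891 -0.1215  0.0848] F box [-0.2 -1.1 -0.1] yaw err 0.05
(-0.128, -0.13, 0.082) -> [0.0611 0.0085 0.0028]
```

Call:
shift_gripper(
  deltas={"rows": [[0.005, 0.005, 0, 0, 0], [0.015, 0.008, 0, 0, 0], [0.023, 0.008, 0, 0, 0], [0.031, 0.008, 0.002, 0, 0], [0.038, 0.008, 0.003, 0, 0], [0.044, 0.008, 0.004, 0, 0], [0.05, 0.008, 0.005, 0, 0], [0.055, 0.008, 0.005, 0, 0], [0.055, 0.008, 0.005, 0, 0]]},
)

```text
t: 6.8
tcp_pos: [0.549, -0.0574, 0.079]
tool_rot: [[0.962, 0.271, -0.001], [0.271, -0.962, 0.0], [-0.001, -0.001, -1.0]]
wrist_force: [-2.5, -0.4, -1.0]
finger_gap: 0.0002
gripper_force: 1.3
```

```bash
python3 -c "
from h import *
go((-.128,-.13,.08))"
```

```text
t 6.8 box pos [-0.1345 -0.1295  0.079 ] F box [-2.5  0.3 -1. ] yaw err 0.04
(-0.128, -0.13, 0.08) -> [ 0.0065  0.0005 -0.001 ]
```

Call:
shift_gripper(
  deltas={"rows": [[0.003, 0, 0, 0, 0], [0.006, 0, 0, 0, 0], [0.009, 0, 0, 0, 0], [0.011, 0, 0, 0, 0], [0.012, 0, 0, 0, 0], [0.012, 0, 0, 0, 0]]},
)

```text
t: 7.4
tcp_pos: [0.559, -0.0549, 0.0793]
tool_rot: [[0.963, 0.271, -0.003], [0.271, -0.963, -0.001], [-0.003, -0.0, -1.0]]
wrist_force: [-7.9, -1.1, 2.0]
finger_gap: 0.0001
gripper_force: 3.9
```

```bash
python3 -c "
from h import *
go()"
```

```text
t 7.4 box pos [-0.1242 -0.1298  0.0793] F box [-7.9  1.1  2. ] yaw err 0.0
```

Call:
shift_gripper(
  deltas={"rows": [[0.003, 0, 0, 0, 0], [0.006, 0, 0, 0, 0], [0.006, 0, 0, 0, 0], [0.006, 0, 0, 0, 0]]},
)

```text
t: 7.8
tcp_pos: [0.5589, -0.055, 0.0792]
tool_rot: [[0.963, 0.269, -0.016], [0.269, -0.963, -0.004], [-0.017, -0.0, -1.0]]
wrist_force: [-25.7, -3.8, 17.4]
finger_gap: 0.0002
gripper_force: 14.3
```

```bash
python3 -c "
from h import *
go()"
```

```text
t 7.8 box pos [-0.1244 -0.1298  0.0792] F box [-25.7   3.3  17.4] yaw err -0.07
```

Call:
shift_gripper(
  deltas={"rows": [[-0.03, 0, 0, 0, 0], [-0.065, 0, -0.04, 0, 0], [-0.065, -0.04, -0.07, 0, 0], [-0.065, -0.09, -0.08, 0, 0], [-0.065, -0.14, -0.08, 0, 0], [-0.065, -0.19, -0.08, 0, 0], [-0.065, -0.24, -0.08, 0, 0], [-0.065, -0.26, -0.08, 0, 0], [-0.065, -0.26, -0.08, 0, 0], [-0.065, -0.26, -0.08, 0, 0]]},
)

```text
t: 8.8
tcp_pos: [0.4344, 0.1805, 0.1603]
tool_rot: [[0.962, 0.272, 0.004], [0.272, -0.962, 0.001], [0.004, 0.0, -1.0]]
wrist_force: [-0.2, -0.6, 0.1]
finger_gap: 0.0
gripper_force: 0.0
```

```bash
python3 -c "
from h import *
go((-.185,.13,.09),(-.124,.13,.08))"
```

```text
t 8.8 box pos [-0.1805  0.1306  0.1603] F box [-0.4 -0.5  0.1] yaw err 0.11
(-0.185, 0.13, 0.09) -> [-0.0048  0.0005  0.0703]
(-0.124, 0.13, 0.08) -> [0.0562 0.0006 0.0805]
```

Call:
shift_gripper(
  deltas={"rows": [[-0.004, 0, 0.03, 0, 0], [-0.004, 0, 0.06, 0, 0], [-0.004, 0, 0.074, 0, 0], [-0.004, 0, 0.074, 0, 0], [0.006, 0, 0.074, 0, 0], [0.015, 0, 0.075, 0, 0], [0.023, 0, 0.077, 0, 0], [0.031, 0, 0.079, 0, 0], [0.039, 0, 0.081, 0, 0], [0.047, 0, 0.081, 0, 0], [0.053, 0, 0.081, 0, 0], [0.057, 0, 0.081, 0, 0]]},
)

```text
t: 10.0
tcp_pos: [0.4868, 0.1948, 0.078]
tool_rot: [[0.963, 0.27, -0.004], [0.27, -0.963, -0.002], [-0.005, 0.0, -1.0]]
wrist_force: [-13.6, -4.8, 7.1]
finger_gap: 0.0001
gripper_force: 0.5
```

```bash
python3 -c "
from h import *
go()"
```

```text
t 10.0 box pos [-0.1262  0.1301  0.078 ] F box [-14.4  -1.    7.1] yaw err -0.01
```

Call:
shift_gripper(
  deltas={"rows": [[0.003, 0, 0, 0, 0], [0.005, 0, 0, 0, 0], [0.005, 0, 0, 0, 0], [0.005, 0, 0, 0, 0]]},
)

```text
t: 10.4
tcp_pos: [0.4862, 0.1952, 0.0767]
tool_rot: [[0.962, 0.272, -0.014], [0.272, -0.962, -0.006], [-0.015, 0.002, -1.0]]
wrist_force: [-19.1, -4.1, 4.9]
finger_gap: 0.0
gripper_force: 0.0
```

```bash
python3 -c "
from h import *
go()"
```

```text
t 10.4 box pos [-0.1266  0.1307  0.0767] F box [-19.5   1.2   4.9] yaw err 0.07
```

Call:
shift_gripper(
  deltas={"rows": [[-0.02, 0, 0, 0, 0], [-0.05, 0, -0.04, 0, 0], [-0.06, 0.03, -0.08, 0, 0], [-0.08, 0.08, -0.12, 0, 0], [-0.08, 0.13, -0.12, 0, 0], [-0.08, 0.13, -0.12, 0, 0], [-0.08, 0.13, -0.12, 0, 0]]},
)

```text
t: 11.1
tcp_pos: [0.4535, 0.0471, 0.2001]
tool_rot: [[0.964, 0.266, 0.005], [0.266, -0.964, -0.001], [0.005, 0.003, -1.0]]
wrist_force: [0.1, 1.0, -0.9]
finger_gap: 0.0001
gripper_force: 0.0
```

Run:
```python
from h import *
from rig import ctrl
go((-.16,0,.15),(-.16,0,.105),(-.135,0,.105))
d={n:ctrl.camera(n) for n in("top","side")};pickle.dump(d,open("c2.pkl","wb"))
a=cv2.resize(d["side"]["image"][100:300,230:360],None,fx=3,fy=3);b=cv2.resize(d["top"]["image"][150:283,165:350],None,fx=2.2,fy=2.2)
o=np.zeros((600,800,3),np.uint8);o[:600,:390]=a;o[:b.shape[0],391:391+b.shape[1]]=b[:,:409];cv2.imwrite("pics/two2.png",o[:,:,::-1])
```

```text
t 11.1 box pos [-0.1983 -0.0031  0.2001] F box [ 0.4  0.9 -0.9] yaw err -0.29
(-0.16, 0, 0.15) -> [ 0.038  -0.0034  0.0503]
(-0.16, 0, 0.105) -> [ 0.0378 -0.0035  0.0953]
(-0.135, 0, 0.105) -> [ 0.0628 -0.0037  0.0954]
```

View pics/two2.png

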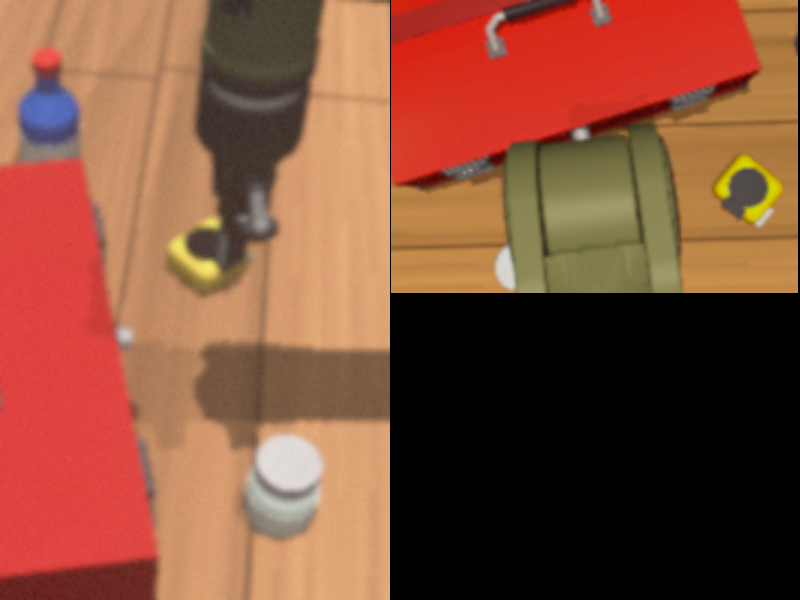

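Both latches lie flat against the front, and the lock at about (125,336) in the left crop still stands out. The lock is next.

Call:
shift_gripper(
  deltas={"rows": [[0.02, -0.002, 0.04, 0, 0], [0.035, -0.002, 0.08, 0, 0], [0.038, -0.002, 0.095, 0, 0], [0.038, -0.002, 0.095, 0, 0], [0.048, -0.002, 0.095, 0, 0], [0.056, -0.002, 0.095, 0, 0], [0.061, -0.002, 0.095, 0, 0], [0.065, -0.002, 0.095, 0, 0], [0.068, -0.002, 0.095, 0, 0], [0.071, -0.002, 0.095, 0, 0], [0.073, -0.002, 0.095, 0, 0], [0.073, -0.002, 0.095, 0, 0]]},
)

```text
t: 12.4
tcp_pos: [0.5205, 0.0713, 0.1032]
tool_rot: [[0.963, 0.271, -0.001], [0.271, -0.963, -0.0], [-0.001, 0.0, -1.0]]
wrist_force: [-3.8, -0.5, 3.1]
finger_gap: 0.0
gripper_force: 1.8
```

```bash
python3 -c "
from h import *
go()"
```

```text
t 12.4 box pos [-0.1272  0.0021  0.1032] F box [-3.8  0.5  3.1] yaw err 0.01
```

Call:
shift_gripper(
  deltas={"rows": [[0.002, 0, 0, 0, 0], [0.004, 0, 0, 0, 0], [0.006, 0, 0, 0, 0], [0.007, 0, 0, 0, 0], [0.008, 0, 0, 0, 0], [0.008, 0, 0, 0, 0]]},
)

```text
t: 13.0
tcp_pos: [0.5234, 0.0721, 0.1028]
tool_rot: [[0.963, 0.271, -0.012], [0.27, -0.963, -0.004], [-0.013, 0.001, -1.0]]
wrist_force: [-18.8, -4.3, 15.1]
finger_gap: 0.0001
gripper_force: 9.6
```

```bash
python3 -c "
from h import *
go()"
```

```text
t 13.0 box pos [-0.1241  0.0021  0.1028] F box [-19.3   1.   15.1] yaw err -0.01
```

Call:
shift_gripper(
  deltas={"rows": [[0.003, 0, 0, 0, 0], [0.003, 0, 0, 0, 0], [-0.03, 0, 0, 0, 0], [-0.06, 0, -0.04, 0, 0], [-0.06, 0.04, -0.08, 0, 0], [-0.06, 0.09, -0.13, 0, 0], [-0.06, 0.14, -0.15, 0, 0], [-0.06, 0.19, -0.15, 0, 0], [-0.06, 0.24, -0.15, 0, 0], [-0.06, 0.29, -0.15, 0, 0], [-0.06, 0.29, -0.15, 0, 0], [-0.06, 0.29, -0.15, 0, 0]]},
)

```text
t: 14.2
tcp_pos: [0.5498, -0.2282, 0.2524]
tool_rot: [[0.965, 0.263, 0.002], [0.263, -0.965, -0.001], [0.001, 0.002, -1.0]]
wrist_force: [-0.6, -0.3, -0.1]
finger_gap: -0.0
gripper_force: 0.0
```

Run:
```python
from h import *
from rig import ctrl
go()
d={n:ctrl.camera(n) for n in("top","side")};pickle.dump(d,open("c3.pkl","wb"))
a=cv2.resize(d["side"]["image"][100:300,230:360],None,fx=3,fy=3);b=cv2.resize(d["top"]["image"][90:283,130:350],None,fx=1.85,fy=1.85)
o=np.zeros((600,800,3),np.uint8);o[:600,:390]=a;o[:b.shape[0],391:391+b.shape[1]]=b[:,:409];cv2.imwrite("pics/two3.png",o[:,:,::-1])
```

```text
t 14.2 box pos [-0.18   -0.2942  0.2524] F box [-0.7 -0.1 -0.1] yaw err -0.44
```

View pics/two3.png

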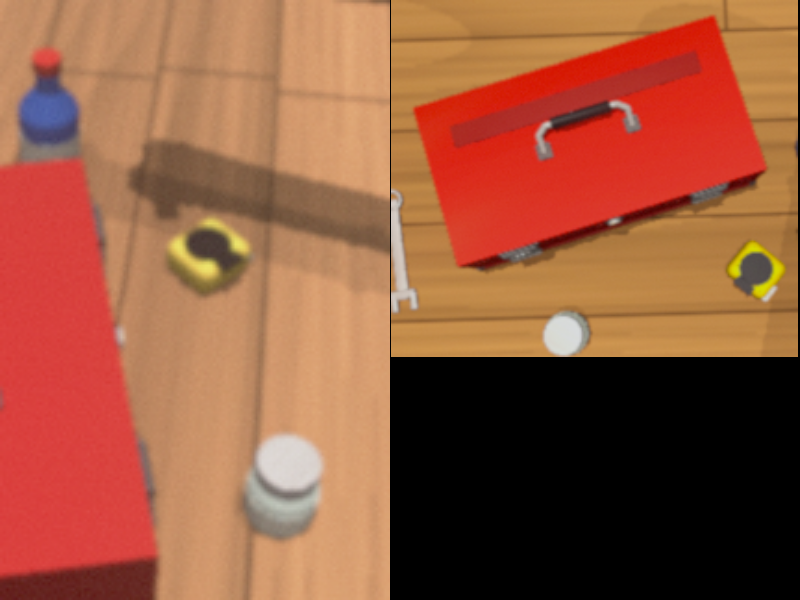

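The lock at (121,336) in the left crop now stands out only about 6 mm. Both latches are flat, the lid is shut, and the bystanders are where they were. I'll hand the job in.

Call:
shift_gripper(
  deltas={"rows": [[0, 0, 0, 0, 0], [0, 0, 0, 0, 0], [0, 0, 0, 0, 0]]},
)

```text
t: 14.6
tcp_pos: [0.5494, -0.2206, 0.2537]
tool_rot: [[0.962, 0.273, 0.001], [0.273, -0.962, -0.001], [0.0, 0.001, -1.0]]
wrist_force: [0.5, 1.1, -0.6]
finger_gap: -0.0
gripper_force: 0.0
```

```bash
python3 -c "
from rig import ctrl
print(ctrl.job_done())"
```

```text
the job is handed in; nothing more can be done
None
```

I handed the job in at 14.6 s: the lid was pressed shut, then both latches home, then the lock in; the last pictures show this with the bystanders unmoved, but the hand-in returned no verdict.

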